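# Close and lock the leaning deburring pot

## Task

Get the loaded deburring pot ready to run: first press its hinged lid fully shut, then turn the lock collar clockwise by its wing until the collar's pointer rib lines up with the fixed mark on the pot, and last fold the keeper flap fully down over the wing. Leave the loose things around the machine where they are.

Things in the scene. Friction and masses are not known exactly. Their poses are not given: they have to be found in the camera images.
- machine: Blue and dark steel bench deburring machine, fixed, base plate 340 x 340 x 12 mm. Origin on the table right under the centre of the pot's mouth; x horizontal, away from the machine's front (the side to which the pot leans, facing the robot), y left seen from the robot, z up. All 'pot frame' coordinates below are in mm in the frame of pot, angles there counted from +x towards +y.
- pot: Round grey pot, 124 mm diameter, 118 mm deep, fixed, leaning 30 deg from vertical to the machine's front. Origin: centre of the mouth on the pot's axis, 170 mm above the table. z = the axis, out of the mouth (up and to the front); x = up the slope of the mouth; y = left. Fixed lid hinge block at (76, 0, -8); fixed post 16 x 26 mm, z -33 to 45, under the keeper's pivot.
- lid (a joint): Lid angle, rad: 0 = fully shut (hard stop), grows as it opens, stop at 1.6; starts 0.9 to 1.35. Flat round aluminium lid, 132 mm diameter, 10 mm thick, hinged at the uphill side of the mouth. Shut it covers z = 2 to 12 (pot frame) and runs from the hinge to -x; opening raises its downhill edge to +z. Stiff: stays where left, never falls; 1 to 4 N at lid_face moves it.
- lid_pivot (a point): Point on the lid's hinge axis (parallel to the pot's y), at (78, 0, 12) in the pot frame; it lies in the plane of the lid's outer face. The outer face is flat but for a bolt head in its middle, 28 mm diameter, 5 mm high.
- lid_face (a point): A good point to push, on the outer (upper) face of the lid, 113 mm from the hinge axis; moves with the lid.
- collar (a joint): Angle of the lock collar about the pot's axis, rad: 0 = locked (pointer rib in line with the mark), positive = counter-clockwise looking into the mouth (unlocked); starts 0.7 to 1.2; range -0.3 to 1.4, nothing stops it at the mark. Stiff: stays where left, takes 5 to 6 N at the wing. A steel ring, 156 mm outside diameter, z = -18 to -2 in the pot frame, round the pot's neck.
- wing (a point): Grip point of the wing, the collar's only handle: a steel plate 14 mm thick (tangential), 42 mm long (radial, 72 to 114 mm from the axis), standing parallel to the axis from z = -2 to 42 (pot frame). The point is in mid thickness, 96 mm from the axis, z = 22; it moves with the collar: at joint angle q the wing stands at pot-frame angle 100 deg + q.
- pointer (a point): Outer end of the pointer rib on the collar's top, 6 mm wide, 14 mm long, at pot-frame angle 180 deg + q. The collar also has two claws (26 mm wide, up to z = 19, 62 to 78 mm from the axis) at 55 and 235 deg + q.
- mark (a point): The fixed locked mark: a dark steel rib 6 mm wide on the pot, just outside the collar, 72 to 108 mm from the axis, on the downhill side (pot-frame angle 180 deg). This point is in its top, 82 mm from the axis.
- keeper (a joint): Angle of the keeper flap, rad: 0 = fully folded down (hard stop), grows as it opens, stop at 2.3; starts 1.8 to 2.15, standing up, leaning away from the wing. Stiff: stays where left, 1 to 2 N moves it. Steel strip 26 mm wide, 8 mm thick, 98 mm long from its pivot, at its free end a lip 8 mm thick that reaches 26 mm below the mid plane.
- keeper_pivot (a point): The keeper's pivot, at (54, 109, 50) in the pot frame, in the strip's mid thickness. Folded down, the strip is square to the pot's axis, outer face at z = 54, runs from the pivot in pot-frame direction 190 deg and covers the locked wing. Hinge axis square to that and to the pot's axis; opening raises the free end to +z, then over, away from the wing.
- keeper_face (a point): A good point to push, on the strip's outer face, 70 mm from the pivot; moves with the keeper.
- blank_a: Loose dark steel cylinder, 54 mm diameter, 55 mm high, standing on the machine's base plate at the right front; origin at the centre of its underside. Bystander.
- wrench: Loose steel wrench, 150 mm, lying on the base plate at the left front. Bystander.
- blank_b: Loose dark steel cylinder, 70 mm diameter, 80 mm high, on the table left of the machine; origin at the centre of its underside. Bystander.
- sleeve: Loose dark steel sleeve, 90 mm outside diameter, 50 mm high, on the table to the left; origin at the centre of its underside. Bystander.
- oil: Loose grey plastic oil bottle, 64 mm diameter, 160 mm high, on the table to the right; origin at the centre of its underside. Bystander.

How it is judged:
On the way, in this order (a step that is already met when the one before it is completed fails the run):
1. the lid is fully shut (value of joint lid below 0.06 rad), for 0.2 s.
2. with the lid shut, the collar stands at its locked mark (value of joint lid below 0.06 rad and value of joint collar between -0.09 and 0.09 rad), for 0.3 s.
3. with the collar locked, the keeper is folded down (all of step 2 and value of joint keeper below 0.08 rad), for 0.2 s.
At the end, for the whole second after the job is handed in: The lid is shut (within 0.06 rad), the collar is at its mark (within 0.09 rad either way), the keeper is folded down (within 0.08 rad) and none of them moves (all of step 3 and velocity of joint lid between -0.05 and 0.05 rad/s and velocity of joint collar between -0.05 and 0.05 rad/s and velocity of joint keeper between -0.05 and 0.05 rad/s); the robot touches nothing.
It fails at once if a loose bystander was displaced by more than 40 mm or knocked over (distance of any of blank_a, wrench, blank_b, sleeve, oil from where it was at the start of the episode above 0.04 m or angle between any of blank_a, blank_b, sleeve, oil's own z axis and vertical above 0.5 rad).
It also fails if it takes over 64 s, if anything falls off the work surface, if the arm or the gripper's body presses on something with over 40 N, if the wrist force passes 120 N, or if a joint passes its speed limit or range.

## Robot

A 7-joint arm with a two-finger parallel gripper is mounted at the origin on the work surface. World frame = base frame: x ahead of the robot, y to its left, z up, the work surface at z = 0. Lengths are in m, angles in rad, forces in N, time in s.
With the tool pointing down it reaches from about 0.4 to 0.85 m from the base axis. Payload 6.9 kg.
Tool frame: the origin (TCP) lies at the centre of the arm's flange, where the gripper is bolted on; the fingertips stand 173 mm ahead of it and the grasp point (between the pads) lies 155 mm ahead of it (robot.hold_point_z is the distance from the TCP to the grasp point, in m); z points along the fingers, y is the line along which they close (so a half turn about z gives the same grasp; the last joint's range is limited). The gripper opens to 85 mm and grips with 20 to 120 N. Pads are 22 mm wide; open, the fingers measure 114 mm over their backs; the gripper's body (76 mm by 85 mm) begins 54 mm behind the grasp point. The pads swing forward as they close: fully open they stand 13 mm farther back than shut.
Start: joints at [1.452, 0.507, -0.238, 1.5, 0.126, 1.149, -0.155], TCP at [0.139, -0.609, 0.405] pointing down, gripper open.
Joint ranges: [-3.08, 3.08], [-0.24, 2.05], [-1.43, 1.35], [0, 2.5], [-1.52, 4.66], [0.17, 1.96], [-2.89, 2.89]. Speed limits (rad/s): [2.39, 2.39, 3.14, 3.14, 3.14, 3.14, 3.14].

## Interface

Orientations are given as a unit quaternion [w, x, y, z].
In Python, from workcell import robot gives the robot as it stands. Calls block until the motion is done:
- robot.movep(position, orientation): joint-space move of the TCP to a pose.
- robot.servo_line(position, frame=None, vel=0.15, force_limit=None): straight line of the TCP; frame=None keeps the orientation; vel is the mean speed in m/s. With force_limit (N) it stops when the force on the tool has changed by that much, and returns True; else False.
- robot.goto_joints(angles): joint-space move.
- robot.gripper_open() and robot.close_gripper(force=None): open the fingers fully, or close them until they stop; force is the grip in N (None keeps the last).
- robot.hold(seconds).
- robot.inverse_kinematics(position, orientation): joint angles nearest the present ones, or None.
- robot.read_state(): the state.
- robot.grab_frame(name): name is "side" or "top" or "wrist"; returns the picture (420x560x3 uint8, blue, green, red); there is no depth.
- robot.camera_model(name): a dict with "fx", "fy", "cx", "cy" (pixels), "R" (3x3) and "t" (3): a world point X has camera coordinates R X + t. Camera axes: x right, y down, z forward; pixel columns grow to the right and rows downward; lengths in m; the calibration is good to about 2 mm. A picture is of the moment at which its call begins: read the wrist's pose just before it. camera_model takes no time and is no camera call; for the wrist camera it gives the pose at the moment of the call.
A pose or a line that the arm cannot do raises robot.IKError and nothing moves.
- robot.hand_in(): hands the job in; it is judged then, once.
The state is a dict: "time_s": time; "joint_pos": joint angles; "joint_vel": joint speeds; "joint_efforts": joint torques, N m; "position": TCP position; "eef_rot": TCP orientation; "force": force on the tool from outside, world axes, zero at the start; "wrist_torque": the same for the moment, N m; "width": finger opening in m; "gripper_force": force on a finger pad.
Only numpy, scipy, OpenCV 4.12 (cv2) and the standard library are available. Lean on these libraries where they do the work, as an engineer would, in place of code of your own. Each camera call takes 0.05 s, during which the arm holds its last target. There are 200 camera calls.

## Working session

There is one attempt and no reset: what is moved stays moved. The work goes in short steps, each a Python script; the robot and the scene stay as the last script left them, time stands still between calls to the robot, and variables do not carry over. Pictures are saved under pics/ and viewed, at most 10 in all, crops included, and the job is handed in when it is done.

```bash
ls; mkdir -p pics; python3 - <<'E'
from workcell import robot
import cv2,numpy as np
for n in ("side","top"):
    cv2.imwrite(f"pics/{n}0.png",robot.grab_frame(n)); m=robot.camera_model(n)
    R=np.array(m["R"]);print(n,m["fx"],m["cx"],m["cy"],(-R.T@np.array(m["t"])).round(3),R.round(3).tolist())
print(robot.read_state()["time_s"])
E
```

```text
pics
side 471.9295127796156 286.0092194586396 206.96178107704932 [0.334 0.761 1.03 ] [[-0.953, -0.303, -0.017], [-0.209, 0.697, -0.686], [0.22, -0.65, -0.728]]
top 493.6975942435704 285.18779317192383 209.6279588251972 [ 0.264 -0.019  1.671] [[0.021, -1.0, 0.001], [-0.978, -0.021, -0.207], [0.207, 0.003, -0.978]]
0.1
```

View pics/side0.png

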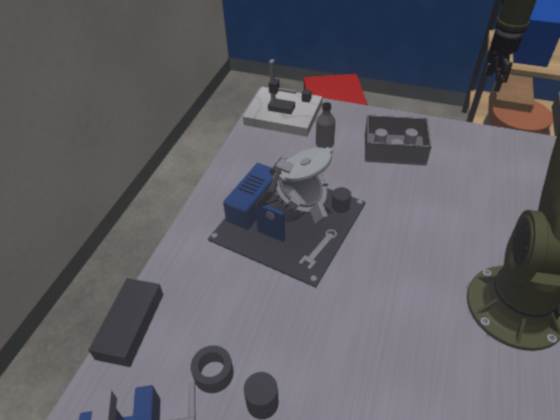

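View pics/top0.png

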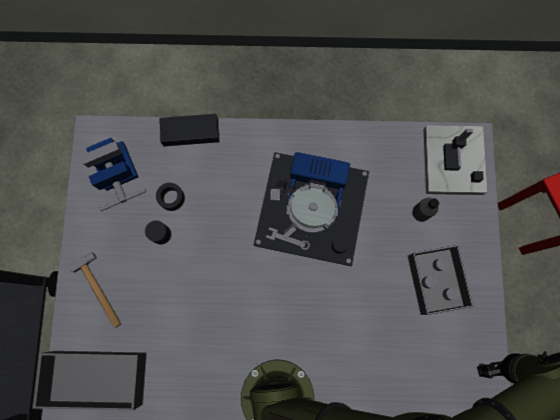

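The side view shows the machine with its lid open at about (305,165) and the wing at (318,212). The top view shows the base plate with corners near (275,153), (368,172), (352,265) and (255,245). Next I'll get a coarse machine pose and the wrist-camera mount.

```bash
cat > h.py <<'E'
import numpy as np, cv2
from scipy.spatial.transform import Rotation as Ro
from workcell import robot
def ray(m,p):
    R=np.array(m["R"]);d=R.T@np.array([(p[0]-m["cx"])/m["fx"],(p[1]-m["cy"])/m["fy"],1]);return -R.T@np.array(m["t"]),d/np.linalg.norm(d)
def plane(m,p,z):
    o,d=ray(m,p);return o+d*(z-o[2])/d[2]
def tri(obs):
    A=0;b=0
    for m,p in obs:
        o,d=ray(m,p);P=np.eye(3)-np.outer(d,d);A=A+P;b=b+P@o
    X=np.linalg.solve(A,b);return X,[np.linalg.norm((np.eye(3)-np.outer(ray(m,p)[1],ray(m,p)[1]))@(X-ray(m,p)[0])) for m,p in obs]
def proj(m,X):
    c=np.array(m["R"])@X+np.array(m["t"]);return np.array([m["fx"]*c[0]/c[2]+m["cx"],m["fy"]*c[1]/c[2]+m["cy"]])
def quat(R):
    x,y,z,w=Ro.from_matrix(R).as_quat();return [w,x,y,z]
def rot(q): return Ro.from_quat([q[1],q[2],q[3],q[0]]).as_matrix()
E
python3 - <<'E'
from h import *
m=robot.camera_model("top")
P=np.array([plane(m,p,.012) for p in [(275,153),(368,172),(352,265),(255,245)]])
print(P.round(3),P.mean(0), [np.linalg.norm(P[i]-P[i-1]).round(3) for i in range(4)])
for i,j in((3,0),(2,1)): d=P[j]-P[i];print(np.degrees(np.arctan2(d[1],d[0])))
for i,j in((2,3),(1,0)): d=P[j]-P[i];print(np.degrees(np.arctan2(d[1],d[0]))-90)
s=robot.read_state();w=robot.camera_model("wrist");R=np.array(w["R"]);T=rot(s["eef_rot"])
print(T.round(3),"cam in tool",(T.T@(-R.T@np.array(w["t"])-s["position"])).round(3),(R@T).round(3),w["fx"])
E
```

```text
[[ 0.818  0.027  0.012]
 [ 0.755 -0.3    0.012]
 [ 0.43  -0.242  0.012]
 [ 0.49   0.086  0.012]] [ 0.62316562 -0.1072117   0.012     ] [np.float64(0.333), np.float64(0.332), np.float64(0.331), np.float64(0.333)]
-10.271784139407375
-10.11194020407803
-10.474863159761725
-10.834706243994034
[[ 0.975  0.222 -0.   ]
 [ 0.222 -0.975  0.002]
 [-0.    -0.002 -1.   ]] cam in tool [ 0.068 -0.001  0.031] [[ 0.     1.     0.001]
 [-0.962  0.    -0.272]
 [-0.272 -0.001  0.962]] 361.9037320305545
```

```bash
cat >> h.py <<'E'
def mframe(o,yaw):
    c,s=np.cos(yaw),np.sin(yaw);M=np.array([[c,-s,0],[s,c,0],[0,0,1]])
    t=np.pi/6;Pm=np.array([[np.cos(t),0,-np.sin(t)],[0,1,0],[np.sin(t),0,np.cos(t)]])
    return M@Pm, np.array([o[0],o[1],0.17])
E
python3 - <<'E'
from h import *
R,o=mframe((.62,-.107),np.radians(-10.4))
def pose(off,zt,xt):
    z=np.array(zt,float);z/=np.linalg.norm(z);x=np.array(xt,float);x-=z*(x@z);x/=np.linalg.norm(x)
    return o+R@np.array(off), quat(R@np.column_stack([x,np.cross(z,x),z]))
for k,(off,zt) in enumerate([((-.0,.10,.38),(0,-.15,-1)),((-.0,-.06,.38),(0,.1,-1)),((.05,.2,.36),(-.1,-.5,-1)),((-.05,.13,.34),(0.1,-.3,-1))]):
    p,q=pose(off,zt,(-1,0,0))
    j=robot.inverse_kinematics(p,q);print(k,p.round(3),None if j is None else np.round(j,2))
    if j is not None and k in(0,2):
        robot.movep(p,q);robot.hold(.3);m=robot.camera_model("wrist");im=robot.grab_frame("wrist")
        cv2.imwrite(f"pics/w{k}.png",im);np.save(f"cam{k}.npy",m,allow_pickle=True)
print(robot.read_state()["time_s"])
E
```

```text
0 [0.451 0.026 0.499] [ 0.83  0.11 -1.2   1.96  0.67  0.86  0.63]
1 [ 0.422 -0.132  0.499] [ 1.02  0.02 -0.72  1.99 -0.25  0.64  1.88]
2 [0.522 0.114 0.507] [ 0.3   0.46 -1.17  1.67  0.98  1.6   0.23]
3 [0.434 0.059 0.439] [ 0.63  0.27 -1.31  2.11  1.1   1.08  0.05]
4.0917
```

```bash
python3 -c "
import cv2
for k in(0,2): cv2.imwrite(f'pics/w{k}b.png',cv2.convertScaleAbs(cv2.resize(cv2.imread(f'pics/w{k}.png'),(800,600),interpolation=cv2.INTER_CUBIC),alpha=1.5,beta=20))"
```

```text
(no output)
```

View pics/w0b.png

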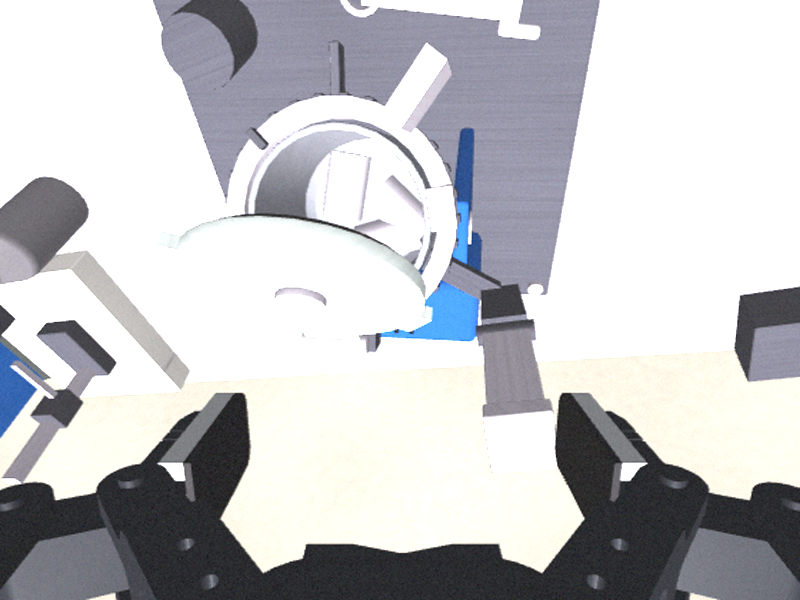

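View pics/w2b.png

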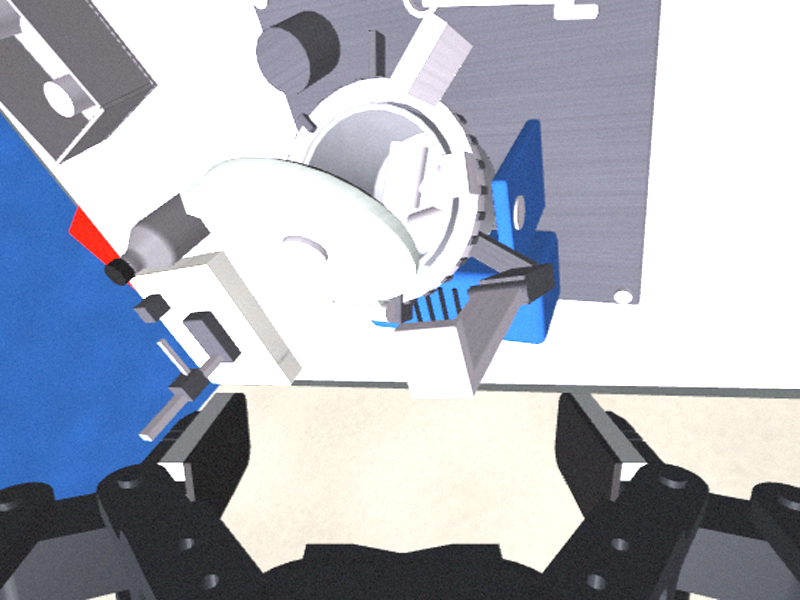

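Both views show the mark at w0 (335,42..95) and w2 (374,30..77). The pointer is at w0 (255,135) and w2 (305,120). The wing runs from the ring to w0 (440,55) and w2 (452,28). The keeper stands up from its block at w0 (503,300) and w2 (537,280), and the lid is open with its bolt at w0 (300,297) and w2 (303,248). One enlarged crop of each will give me precise pixels.

```bash
python3 -c "
import cv2
for k,(x,y) in((0,(150,20)),(2,(190,0))): cv2.imwrite(f'pics/w{k}c.png',cv2.resize(cv2.imread(f'pics/w{k}.png')[y:y+150,x:x+200],None,fx=4,fy=4,interpolation=cv2.INTER_CUBIC))"
```

```text
(no output)
```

View pics/w0c.png

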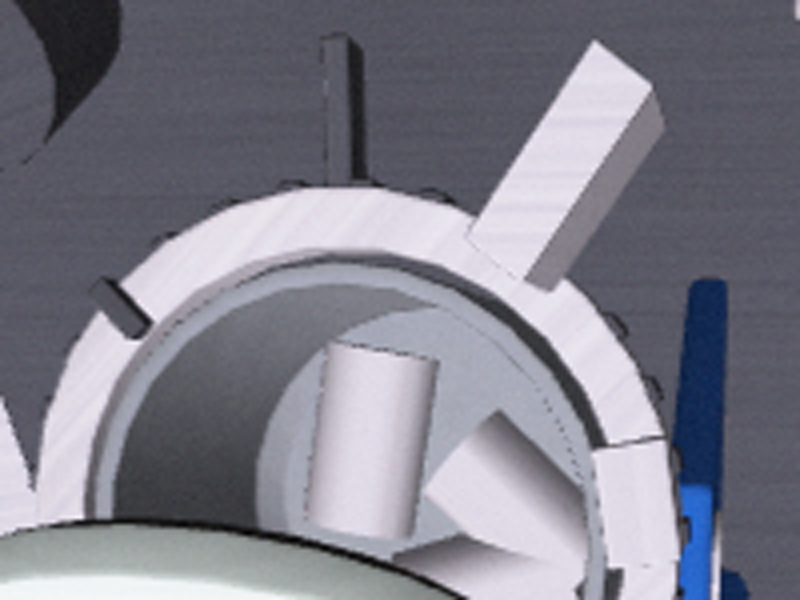

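View pics/w2c.png

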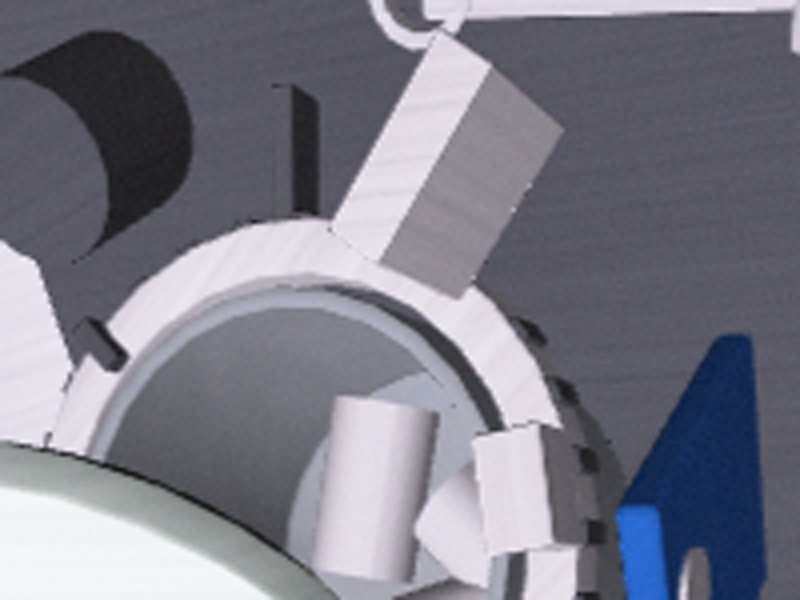

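The crops resolve the corners: wing top at w0c (596,40), (652,85), (526,282), (468,230), mark outer end at (322..347,36), and pointer end at (101,284). The collar rim is clear in both. Next step is to triangulate these points and fit the rim circle.

```bash
python3 - <<'E'
from h import *
from scipy.optimize import least_squares
m0=np.load("cam0.npy",allow_pickle=True).item();m2=np.load("cam2.npy",allow_pickle=True).item()
a=lambda c:((c[0]+.5)/4-.5+150,(c[1]+.5)/4-.5+20)
b=lambda c:((c[0]+.5)/4-.5+190,(c[1]+.5)/4-.5)
e=lambda c:(c[0]*.7,c[1]*.7)
# yaw from plate left edge
pairs={"wOL":((596,40),(437,30)),"wOR":((652,85),(492,65)),"wIR":((526,282),(380,262)),"wIL":((468,230),(332,226)),
"mOL":((322,36),(275,85)),"mOR":((347,36),(293,85)),"mIR":((350,183),(295,213)),"pL":((93,290),(78,330)),"pR":((110,278),(93,318))}
X={k:tri([(m0,a(p)),(m2,b(q))]) for k,(p,q) in pairs.items()}
X["bolt"]=tri([(m0,e((300,294))),(m2,e((304,248)))])
X["screw"]=tri([(m0,e((536,289))),(m2,e((623,297)))])
yaw=np.radians(-10.4);o=np.array([.62,-.107])
r0=[(345,186),(255,205),(180,245),(85,325),(45,440),(440,205),(600,315),(640,375),(662,430)]
r2=[(250,225),(180,262),(125,310),(65,395),(530,360),(555,415)]
for it in range(4):
    R,O=mframe(o,yaw);cs=[]
    for m,f,r in((m0,a,r0),(m2,b,r2)):
        L=[]
        for c in r:
            oo,d=ray(m,f(c));oo=R.T@(oo-O);d=R.T@d;L.append((oo+d*(-.002-oo[2])/d[2])[:2])
        L=np.array(L);s=least_squares(lambda v:np.hypot(*(L-v[:2]).T)-v[2],[0,0,.078]);cs.append(s.x)
        if it==3:print("circle",s.x.round(4),"res",np.abs(s.fun).max().round(4))
    c=np.mean(cs,0);o=o+(R@[c[0],c[1],0])[:2]
    # drop z mismatch noted
    if it==3: print("resid z shift",(R@[c[0],c[1],0])[2])
print("o",o)
R,O=mframe(o,yaw)
for k,(x,r) in X.items():print(k,x.round(4),"pot mm",(R.T@(x-O)*1e3).round(1),"err",np.max(r).round(4))
for m,ps in((m0,[(599,10),(553,280)]),(m2,[(659,20),(639,290)])):
    P=[plane(m,e(p),.012) for p in ps];d=P[0]-P[1];print("edge yaw",np.degrees(np.arctan2(-d[1],-d[0])))
E
```

```text
circle [-0.0004  0.0006  0.0774] res 0.0013
circle [-0.0009  0.0003  0.0768] res 0.0009
resid z shift -0.00030989271601725453
o [ 0.58223661 -0.09611895]
wOL [ 0.4906 -0.0166  0.1595] pot mm [-95.8  61.7  43.2] err 0.0002
wOR [ 0.4998 -0.0079  0.1604] pot mm [-88.8  71.9  40.2] err 0.0
wIR [ 0.5235 -0.0356  0.179 ] pot mm [-55.   48.9  42.1] err 0.0001
wIL [ 0.5147 -0.046   0.1725] pot mm [-64.1  37.1  39.9] err 0.0005
mOL [ 0.4918 -0.0828  0.1094] pot mm [-109.4   -3.2   -6.8] err 0.0003
mOR [ 0.4929 -0.0772  0.1107] pot mm [-108.7    2.5   -5.8] err 0.0001
mIR [ 0.5177 -0.0818  0.1251] pot mm [-79.6   2.4  -5.8] err 0.0005
pL [ 0.522  -0.1415  0.1454] pot mm [-56.5 -55.5   4.3] err 0.0002
pR [ 0.5211 -0.1376  0.1428] pot mm [-59.2 -51.9   2.8] err 0.0001
bolt [ 0.5716 -0.0956  0.2494] pot mm [30.6 -1.4 74. ] err 0.0008
screw [0.7997 0.0208 0.0197] pot mm [  91.8  154.3 -226.6] err 0.0004
edge yaw -10.045286271693504
edge yaw -10.894300755345816
```

Everything checks out. The wing top is at z≈41 (42 expected) and the mark at y≈0. The wing stands at 144°, so q≈0.77, and the bolt is 78.0 mm from the hinge, so the lid is at about 0.87. I'll push each part with closed fingers along −z_pot, starting by planning every waypoint with IK and then shutting the lid.

```bash
cat >> h.py <<'E'
R0,O0=mframe((.5822,-.0961),np.radians(-10.4))
TIP=.173;H=.011
def ori(x):  # tool z = -z_pot, tool x = given pot direction
    x=np.array([x[0],x[1],0.])/np.hypot(*x);z=np.array([0,0,-1.]);return quat(R0@np.column_stack([x,np.cross(z,x),z]))
def tcp(p): # pot-frame tip (m) -> TCP world
    return O0+R0@(np.array(p)+[0,0,TIP])
def lidp(q,r=.122): return (.078-r*np.cos(q)+H,0,.012+r*np.sin(q))
def wingp(a,gap,z=.012,r=.096): # finger on ccw side; a = wing pot angle rad
    t=np.array([-np.sin(a),np.cos(a)]);c=r*np.array([np.cos(a),np.sin(a)])+t*(.007+H+gap);return (c[0],c[1],z),t
D=np.array([np.cos(np.radians(190)),np.sin(np.radians(190))])
def keepu(u,z): c=np.array([.054,.109])+D*u;return (c[0],c[1],z)
def keepp(th,g=0): return keepu(.07*np.cos(th)-(.004+g)*np.sin(th)-H,.05+.07*np.sin(th)+(.004+g)*np.cos(th))
E
python3 - <<'E'
from h import *
ik=lambda p,x:(lambda j:None if j is None else np.round(j,2))(robot.inverse_kinematics(tcp(p),ori(x)))
for q in(1.1,.5,0):print("lid",ik(lidp(q),(-1,0)))
for a in(144,122,100):
    p,t=wingp(np.radians(a),.01);print("wing",ik(p,t),ik(p,-t))
for p in(keepu(-.085,.105),keepp(1.5),keepp(.7),keepp(0)):print("keep",ik(p,D),ik(p,-D))
E
```

```text
lid [ 1.09  0.24 -1.22  2.05  0.66  0.58  0.84]
lid [ 1.09  0.41 -1.37  2.21  1.16  0.62  0.32]
lid [ 0.91  0.5  -1.18  2.27  1.45  0.6   0.05]
wing [ 0.84  0.56 -1.29  2.42  1.63  0.75  0.65] [ 0.24  0.32 -0.35  2.43  1.97  0.25 -2.8 ]
wing [ 0.72  0.53 -1.21  2.36  1.56  0.73  0.29] [ 0.73  0.53 -1.22  2.36  1.56  0.74 -2.85]
wing [ 0.66  0.51 -1.16  2.27  1.46  0.72  0.  ] [-0.81  0.46  0.95  2.28 -1.45  0.28 -0.22]
keep [ 0.72  0.53 -1.37  1.74  1.02  1.06  0.61] [ 0.36  0.31 -0.68  1.74  0.61  0.75 -2.2 ]
keep [ 0.76  0.33 -1.22  1.94  0.86  0.79  0.65] [ 0.42  0.21 -0.72  1.94  0.61  0.64 -2.25]
keep [ 0.85  0.41 -1.4   2.08  1.07  0.82  0.4 ] [ 0.38  0.2  -0.66  2.09  0.71  0.52 -2.38]
keep [ 0.75  0.47 -1.29  2.15  1.23  0.77  0.25] [ 0.21  0.25 -0.46  2.16  0.89  0.4  -2.56]
```

```bash
python3 - <<'E'
from h import *
robot.close_gripper(20)
p=lidp(1.15);qo=ori((-1,0))
robot.movep(tcp((p[0],0,.2)),qo)
robot.servo_line(tcp(p))
def st(n):
    s=robot.read_state();print(n,round(s["time_s"],2),(R0.T@np.array(s["force"])).round(1),((R0.T@(np.array(s["position"])-O0)-[0,0,TIP])*1e3).round(1),round(s["width"],4))
st("pre")
for q in(.9,.7,.5,.3,.12):
    h=robot.servo_line(tcp(lidp(q)),vel=.08,force_limit=25);st((q,h))
    if h:break
else:
    x=lidp(0);h=robot.servo_line(tcp((x[0],0,.007)),vel=.04,force_limit=12);st(("press",h));robot.hold(.3);st("held")
E
```

```text
pre 7.42 [-0.2  0.2  1. ] [ 39.4   0.3 123.6] 0.0001
(0.9, False) 7.95 [ 0.  -0.3  0.2] [ 13.4   0.  107.8] 0.0001
(0.7, False) 8.41 [-0.1 -0.1 -1.1] [-3.8  0.2 90.8] -0.0
(0.5, False) 8.87 [0.5 0.1 0.4] [-17.6   0.2  70.7] 0.0001
(0.3, False) 9.32 [-0.5  0.8  0. ] [-27.1   0.2  48.4] -0.0001
(0.12, False) 9.75 [0.7 0.6 0.2] [-31.8   0.2  26.9] 0.0001
('press', True) 10.18 [-0.1 -0.5 15.7] [-32.6   0.1  11.9] 0.0002
held 10.48 [-0.8 -0.7 18. ] [-32.5   0.   11.9] -0.0
```

The lid is shut: contact came at z = 11.9 mm, against 12 expected. Now the wing, finding contact gently first so the contact calibrates the finger offset.

```bash
cat >> h.py <<'E'
def st(n):
    s=robot.read_state();p=(R0.T@(np.array(s["position"])-O0)-[0,0,TIP])*1e3;print(n,round(s["time_s"],2),(R0.T@np.array(s["force"])).round(1),p.round(1));return p
E
python3 - <<'E'
from h import *
r=np.radians;a=r(144.1)
x=lidp(0);robot.servo_line(tcp((x[0],0,.09)))
p,t=wingp(a,.015);robot.movep(tcp((p[0],p[1],.09)),ori(t));robot.servo_line(tcp(p));st("pre")
pc,_=wingp(a,-.006);h=robot.servo_line(tcp(pc),vel=.02,force_limit=3)
s=st(("touch",h));gap=(s[:2]/1e3-np.array(wingp(a,0)[0][:2]))@t;print("gap at touch",gap)
E
```

```text
pre 12.44 [ 0.7 -0.2 -0.7] [-96.8  29.6  12. ]
('touch', True) 13.19 [ 0.4  0.3 -0.2] [-88.4  41.9  11.9]
gap at touch -7.530948469903359e-05
```

Contact came at zero gap, so the geometry is right. Next: push along the arc to q≈0.03.

```bash
python3 - <<'E'
from h import *
r=np.radians
for a in np.linspace(144.1,101.5,9)[1:]:
    p,t=wingp(r(a),0);h=robot.servo_line(tcp(p),ori(t),vel=.06,force_limit=35);s=st((round(a,1),h))
    if h:break
robot.hold(.2);st("end")
for k in (.008,): 
    p,t=wingp(r(a),k);robot.servo_line(tcp(p),vel=.05)
robot.servo_line(tcp((p[0],p[1],.2)));robot.hold(.3)
m=robot.camera_model("wrist");im=robot.grab_frame("wrist");np.save("cam5.npy",m,allow_pickle=True);cv2.imwrite("pics/w5.png",im)
cv2.imwrite("pics/w5b.png",cv2.resize(im,(800,600),interpolation=cv2.INTER_CUBIC))
E
```

```text
(np.float64(138.8), False) 13.5 [-0.1 -1.4 -1.2] [-84.4  49.5  11.8]
(np.float64(133.4), False) 13.8 [-2.  -1.3 -2. ] [-79.4  57.1  11.9]
(np.float64(128.1), False) 14.1 [-2.2 -0.1 -1.3] [-73.5  64.3  11.9]
(np.float64(122.8), False) 14.4 [-1.6 -1.4 -0.8] [-67.1  70.9  12. ]
(np.float64(117.5), False) 14.7 [-0.8 -0.9 -1.4] [-60.2  76.9  12. ]
(np.float64(112.2), False) 15.0 [-1.4 -1.4 -1.1] [-52.8  82.1  12. ]
(np.float64(106.8), False) 15.3 [-0.9 -0.7 -0.5] [-44.9  86.7  12. ]
(np.float64(101.5), False) 15.6 [-0.8 -0.8 -1.6] [-36.7  90.5  12. ]
end 15.8 [-1.2 -0.7 -0.3] [-36.7  90.6  12.1]
```

View pics/w5b.png

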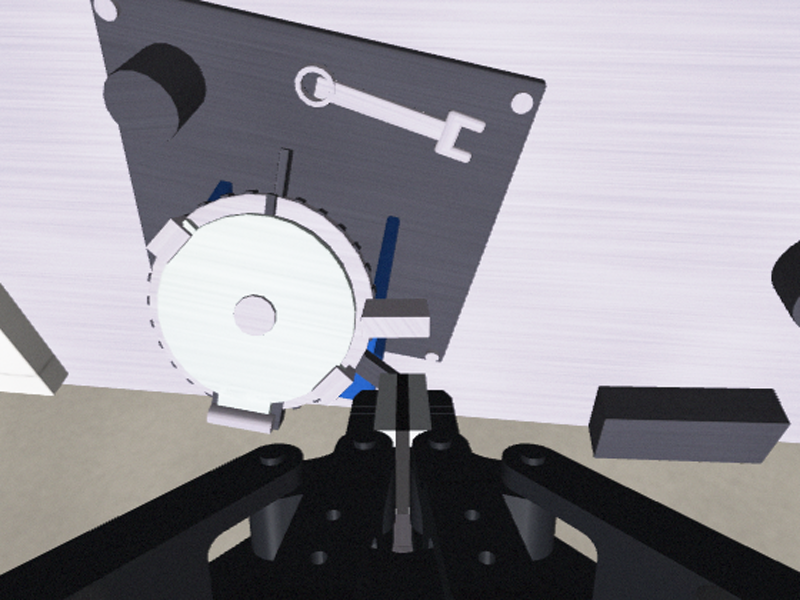

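The lid is shut. The pointer is at about (270,204) next to the mark at (284,150..193). The wing's top face runs (362..428, 318..337). I'll cast these points onto their planes to get the collar angle.

```bash
python3 - <<'E'
from h import *
m=np.load("cam5.npy",allow_pickle=True).item()
def cast(p,z):
    o,d=ray(m,(p[0]*.7,p[1]*.7));o=R0.T@(o-O0);d=R0.T@d;return (o+d*(z-o[2])/d[2])*1e3
for n,p,z in[("ptr out L",(264,194),.004),("ptr out R",(276,194),.004),("ptr in",(270,214),.004),("wOut",(429,327),.042),("wIn",(362,327),.042),("mark out",(286,150),-.006),("mark in",(280,193),-.006)]:
    x=cast(p,z);print(n,x.round(1),np.hypot(x[0],x[1]).round(1),np.degrees(np.arctan2(x[1],x[0])).round(1))
for q in(0,3,6):
    a=np.radians(180+q);b=np.radians(100+q)
    print(q,[(proj(m,O0+R0@np.array(v))/.7).round(1).tolist() for v in((.078*np.cos(a),.078*np.sin(a),.004),(.114*np.cos(b),.114*np.sin(b),.042),(.072*np.cos(b),.072*np.sin(b),.042))])
E
```

```text
ptr out L [-78.4  -6.7   4. ] 78.7 -175.1
ptr out R [-80.    0.8   4. ] 80.0 179.4
ptr in [-66.6  -1.3   4. ] 66.7 -178.9
wOut [-23.7 111.2  42. ] 113.7 102.0
wIn [-15.5  71.2  42. ] 72.9 102.3
mark out [-107.7    1.1   -6. ] 107.7 179.4
mark in [-80.1   1.   -6. ] 80.2 179.3
0 [[274.4, 196.8], [429.4, 333.3], [360.6, 331.5]]
3 [[268.0, 195.7], [429.5, 323.9], [360.5, 325.6]]
6 [[261.6, 194.9], [429.1, 314.5], [360.0, 319.7]]
```

All three cues agree on q≈0.035 rad, within ±0.09. Now I'll fold the keeper, coming in from behind it.

```bash
python3 - <<'E'
from h import *
q=ori(D)
robot.servo_line(tcp(keepu(-.09,.2)),q);robot.servo_line(tcp(keepu(-.09,.105)),vel=.1);st("pre")
ok=True
for p in[keepu(-.05,.108),keepp(1.5)]+[keepp(t) for t in(1.3,1.1,.9,.7,.5,.3,.12)]:
    h=robot.servo_line(tcp(p),vel=.07,force_limit=20);st(h)
    if h: ok=False;break
if ok:
    p=keepp(0);h=robot.servo_line(tcp((p[0],p[1],.049)),vel=.03,force_limit=10);st(("press",h));robot.hold(.4);st("held")
E
```

```text
pre 22.15 [1.2 0.3 0.9] [142.8 125.  105.6]
False 22.88 [-0.6 -0.8  0.9] [103.7 117.6 108.2]
False 23.62 [ 0.9 -0.7  0.3] [ 64.1 110.6 120.2]
False 23.98 [-0.   0.1  0.2] [ 50.1 108.3 118.4]
False 24.32 [0.4 0.2 0. ] [ 37.  106.  114.2]
False 24.68 [ 0.6 -0.4  0.3] [ 25.  103.9 107.3]
False 25.02 [0.7 0.3 0.2] [ 14.7 102.1  98.2]
False 25.38 [0.  0.9 0.5] [  6.4 100.7  87.2]
False 25.73 [0.5 0.4 0.7] [ 0.3 99.7 74.7]
False 26.06 [ 0.  -0.3  1. ] [-3.  99.1 62.5]
('press', True) 26.43 [ 0.3 -0.9 11.9] [-3.7 99.2 53.6]
held 26.83 [-0.1 -1.7 13. ] [-3.7 99.1 53.7]
```

Contact came at z = 53.6 mm (54 expected), so the keeper is folded. I'll retract and check before handing in.

```bash
python3 - <<'E'
from h import *
p=keepp(0);robot.servo_line(tcp((p[0],p[1],.14)),vel=.1)
z=keepu(.059,.2);robot.servo_line(tcp((z[0],z[1]+.04,.21)),ori((-1,0)));robot.hold(.3)
np.save("cam6.npy",robot.camera_model("wrist"),allow_pickle=True);im=robot.grab_frame("wrist");st("")
cv2.imwrite("pics/w6.png",cv2.resize(im,(800,600),interpolation=cv2.INTER_CUBIC))
m=robot.camera_model("wrist")
for q in(0,3): a=np.radians(180+q);print((proj(m,O0+R0@np.array((.078*np.cos(a),.078*np.sin(a),.004)))/.7).round(1))
print([(proj(m,O0+R0@np.array(keepu(.098,.054)))/.7).round(1)])
E
```

```text
28.88 [0.2 0.4 0.4] [ -4.2 138.5 209.6]
[185.9 159.8]
[179.6 160. ]
[array([318.7, 223.4])]
```

View pics/w6.png

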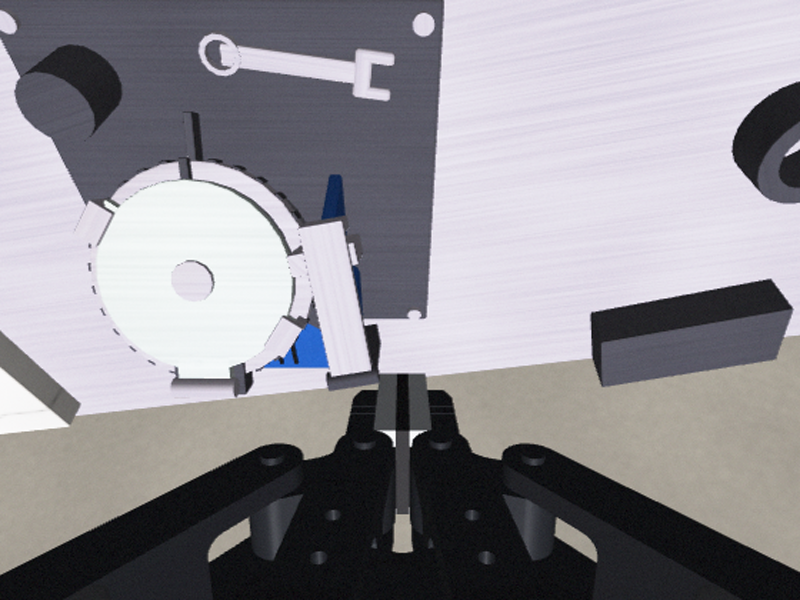

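The lid is shut. The pointer's outer end is at (184,160), against predictions of (186,160) for q = 0° and (180,160) for q = 3°, so q is about 1°. The keeper lies folded over the wing with its free end at (320,222), where 319,223 was predicted. The bystanders in view haven't moved.

```bash
python3 -c "
from h import *
print(robot.hand_in())"
```

```text
the job is handed in; nothing more can be done
None
```

The job is handed in: the lid is shut, the collar is at its mark (about 0.02–0.035 rad off, limit 0.09), the keeper is folded over the wing, and the arm is clear; the hand-in call returned no verdict.

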